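Charge the valve test rig with its treadle, then hold its dead-man plunger on the index

ROBOT

A 6-joint arm with a two-finger parallel gripper is mounted at the origin on the work surface. World frame = base frame: x ahead of the robot, y to its left, z up, the work surface at z = 0. Lengths are in mm, angles in rad, forces in N, time in s.
With the tool pointing down it reaches from about 400 to 925 mm from the base axis. Payload 12.5 kg.
Tool frame: the origin (TCP) lies midway between the tips of the shut fingers; the grasp point (between the pads) lies 19 mm behind it (env.pinch_z is the distance from the TCP to the grasp point, in mm); z points along the fingers, y is the line along which they close (so a half turn about z gives the same grasp; the last joint's range is limited). The gripper opens to 95 mm and grips with 3 to 60 N. Pads are 20 mm wide; open, the fingers measure 119 mm over their backs; the gripper's body (75 mm by 180 mm) begins 59 mm behind the grasp point.
Start: joints at [-1.369, 0.491, 1.559, -0, 1.092, -0.106], TCP at [189.375, -595.637, 214.661] pointing down, gripper open.
Joint ranges: [-3.1, 3.1], [-0.84, 2.19], [0.05, 2.79], [-1.13, 4.28], [0.06, 2.93], [-2.69, 2.69]. Speed limits (rad/s): [2.22, 2.22, 2.79, 3.14, 3.14, 3.14].

INTERFACE

Orientations are given as [roll, pitch, yaw] about the fixed x, y, z axes, in that order (R = Rz(yaw) Ry(pitch) Rx(roll)).
In Python, from cell import readout, eyes, job_done, env gives the robot as it stands.
- The arm moves only by the shell command python3 -m jog 'ROWS'. ROWS is a JSON object of lists of equal length, an entry for each row: "dp": the shift along the tool's x, y, z in mm, a list of three; "twist": the turn about the tool's z in degrees; "claw": the closure, from -1 (fully open) to 1 (shut). A call has 1 to 8 rows; each row is the pose to reach, as a shift and turn from the pose commanded when the call began, along the tool's axes at that moment; what a row does not reach only later rows make up. A row lasts 1/12 s, in which the tool goes at most 41.7 mm and 7.16 degrees, less where a joint would pass 70% of its speed; a pose out of reach is approached as far as the arm can. A call with a gripper value outside its range is refused whole. The fingers move at their own pace and stop on an object; the grip force is fixed at half the most. Time passes only in rows, so rows that repeat a pose let the fingers close. It gives the time, the measured TCP pose, the force and the opening at its end, in the units of the state.
- readout.state(): the state, without advancing time (a new reading comes with each control period).
- eyes.read_camera(name): name is "scene" or "top" or "wrist"; returns the picture (384x512x3 uint8, red, green, blue); there is no depth.
- eyes.camera_model(name): a dict with "intrinsics" (3x3 intrinsics, pixels), "k1" (the pictures are not rectified: a ray, as slopes to the right and down, at radius r is drawn at 1 + k1 r^2 times it, then the intrinsics apply), "R" (3x3) and "t" (3): a world point X has camera coordinates R X + t. Camera axes: x right, y down, z forward; pixel columns grow to the right and rows downward; lengths in mm; the calibration is good to about 2 mm. A picture is of the moment at which its call begins: read the wrist's pose just before it. camera_model takes no time and is no camera call; for the wrist camera it gives the pose at the moment of the call.
- job_done(): hands the job in, once; it reports no verdict.
The state is a dict: "t": time; "joints": joint angles; "qvel": joint speeds; "tau": joint torques, N m; "eef_pos": TCP position; "tcp_rot": TCP orientation; "ft_force": force on the tool from outside, world axes, zero at the start; "moment": the same for the moment, N m; "opening": opening from 0.0 (shut) to 1.0 (fully open).
Only numpy, scipy, OpenCV 4.12 (cv2) and the standard library are available. Lean on these libraries where they do the work, as an engineer would, in place of code of your own. Each camera call takes 0.05 s, during which the arm holds its last target. There are 200 camera calls.

TASK

Charge the test rig: push its hinged treadle right down to its stop, then let it come all the way up again. Then press down the round-knobbed spring plunger until the flat top of its knob is level with the top of the little index tab on the post beside it, never bottoming the plunger out, and finish while still holding it there with the gripper. Do not press the square-capped plunger, shift the index tab or disturb the other things on the bench.

Things in the scene. Friction and masses are not known exactly. Their poses are not given: they have to be found in the camera images.
- treadle_pad (a point): point to press: on the upper face of the treadle's plate, on its centre line, 125 mm from the hinge, 35 mm short of the free end. Its -x axis points up the slope from hinge to free end, y across, z square out of the face. About 77 mm above the bench at rest, about 38 mm at the stop, where the plate is nearly level
- treadle (a joint): angle of the treadle, rad: 0 at rest (up, sloping 0.35 rad), 0.32 on its stop. A dark ribbed steel plate 165 x 62 x 8 mm on a grey base 190 x 90 mm, hinged at one end 30 mm above the bench. A spring returns it; at the pad it takes about 6 N to start and 13 N to reach the stop
- knob_top (a point): centre of the flat top of the round-knobbed plunger (black disc 48 mm across, 14 mm thick, on an upright steel stem) on a pale green valve block 70 x 70 x 50 mm. Top at rest 115 mm above the bench; it moves straight down and keeps level. Its y axis (level) points to the index post
- plunger (a joint): travel of the round-knobbed plunger, m: 0 at rest (up), 0.045 bottomed out. A spring returns it: about 5 N to start, 12 N at 35 mm
- index_top (a point): middle of the top face of the index tab (aluminium, 26 x 30 x 8 mm, level), 49 mm to the knob's +y side from the plunger's axis. The tab is clamped on an 8 mm post, 62 mm from that axis and 116 mm high, at a height that differs each time: its top is 10 to 36 mm below the knob's resting top
- square_top (a point): centre of the top of the other plunger, 115 mm above the bench: black square cap 34 x 34 mm on an equal green valve block, no post. Not to be pressed
- other_plunger (a joint): travel of the square-capped plunger, m: 0 at rest, grows as it is pressed
- bolt: bystander: hex bolt standing on its head, 28 mm wide, 55 mm high; origin under its centre
- bearing: bystander: bearing ring lying flat, 42 mm across, 14 mm high; origin under its centre
- shaft: bystander: steel shaft with a bearing, lying, 150 mm long, 60 mm across; origin under it
- flange: bystander: square plate with holes, 110 x 110 x 14 mm; origin under its centre
- screwdriver: bystander: screwdriver lying, 190 mm long
- wrench: bystander: wrench lying, 200 mm long
- can: bystander: grey can, 68 mm across, 100 mm high; origin under its centre

How it is judged (in metres and radians):
On the way, in this order (a step that is already met when the one before it is completed fails the run):
1. the treadle is pushed right down to its stop (value of joint treadle above 0.295 rad), for 0.1 s.
2. the treadle is let all the way up (value of joint treadle below 0.03 rad), for 0.1 s.
At the end, for the whole second after the job is handed in: The gripper's fingers are pressing the round knob (more than 3 N), its top stays level with the top of the index tab within 4 mm and at rest, the treadle is fully up (under 0.03 rad) and the square-capped plunger is up (z of knob_top in the frame of index_top between -0.004 and 0.004 m and value of joint plunger above 0.005 m and contact force between the fingers and plunger above 3 N and velocity of joint plunger between -0.01 and 0.01 m/s and value of joint treadle below 0.03 rad and value of joint other_plunger below 0.004 m); the arm keeps its last pose, push and grip.
It fails at once if the round-knobbed plunger is bottomed out (past 43 mm) (value of joint plunger above 0.043 m).
It fails at once if the square-capped plunger is pressed (more than 6 mm) (value of joint other_plunger above 0.006 m).
It fails at once if the index tab is shifted (more than 4 mm) (distance of index_top from where it was at the start of the episode above 0.004 m).
It fails at once if a bystander is disturbed (moved more than 25 mm) (distance of any of bolt, bearing, shaft, flange, screwdriver, wrench, can from where it was at the start of the episode above 0.025 m).
It also fails if it takes over 45 s, if anything falls off the work surface, if the arm or the gripper's body presses on something with over 40 N, if the wrist force passes 120 N, or if a joint passes its speed limit or range.

## Working session

There is one attempt and no reset: what is moved stays moved. The work goes in short steps, Python scripts to look and compute and a shell command to move; the robot and the scene stay as the last step left them, time stands still between calls to the robot, and variables do not carry over. Pictures are saved under pics/ and viewed, on a budget of 10 in all, crops included, one or two more only if the job needs it, and the job is handed in when it is done.

```bash
mkdir -p pics; ls; python3 - <<'E'
from cell import readout, eyes, env
import cv2
print(readout.state())
for n in ("scene","top"):
    cv2.imwrite(f"pics/{n}0.png",cv2.resize(eyes.read_camera(n)[:,:,::-1],(800,600),interpolation=cv2.INTER_CUBIC))
    m=eyes.camera_model(n);print(n,m)
E
```

```text
pics
{'t': 0.0, 'joints': array([-1.36861311e+00,  4.91544469e-01,  1.55945306e+00, -2.78486085e-05,
        1.09168050e+00, -1.05599796e-01]), 'qvel': array([ 0.00016553,  0.00119143, -0.00246917,  0.0004256 , -0.00083096,
        0.00116076]), 'tau': array([ 2.14927146e-03, -6.12636709e+01, -2.58180535e+01,  6.93016173e-02,
        4.82661696e-02, -1.15674779e-04]), 'eef_pos': array([ 189.30817681, -595.38689274,  214.06987649]), 'tcp_rot': array([-3.14051072e+00, -8.98412735e-05,  3.07795820e-01]), 'ft_force': array([-0.61040941,  0.28528425, -0.38780583]), 'moment': array([-0.0461649 ,  0.0323192 ,  0.02080038]), 'opening': 1.001726909493499}
scene {'intrinsics': array([[349.37726531,   0.        , 257.56227796],
       [  0.        , 349.37726531, 190.24712936],
       [  0.        ,   0.        ,   1.        ]]), 'k1': -0.030999432923793355, 'R': array([[ 0.81514965,  0.57921047,  0.00680271],
       [ 0.4089964 , -0.56720384, -0.71484386],
       [-0.41018653,  0.58548701, -0.69925101]]), 't': array([-446.13463836, -166.42472974, 1074.42246237])}
top {'intrinsics': array([[463.85161569,   0.        , 253.0590203 ],
       [  0.        , 463.85161569, 184.73361566],
       [  0.        ,   0.        ,   1.        ]]), 'k1': -0.1476672397726199, 'R': array([[ 0.01555536, -0.99987693, -0.00203845],
       [-0.99238368, -0.01518956, -0.12224529],
       [ 0.12219928,  0.00392449, -0.99249783]]), 't': array([1.03886634e+00, 5.49927479e+02, 1.27120404e+03])}
```

View pics/scene0.png

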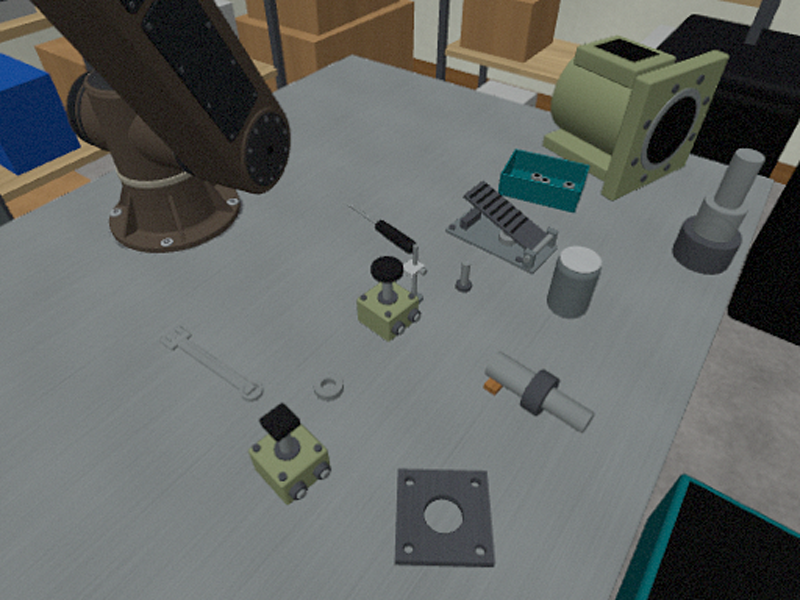

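View pics/top0.png

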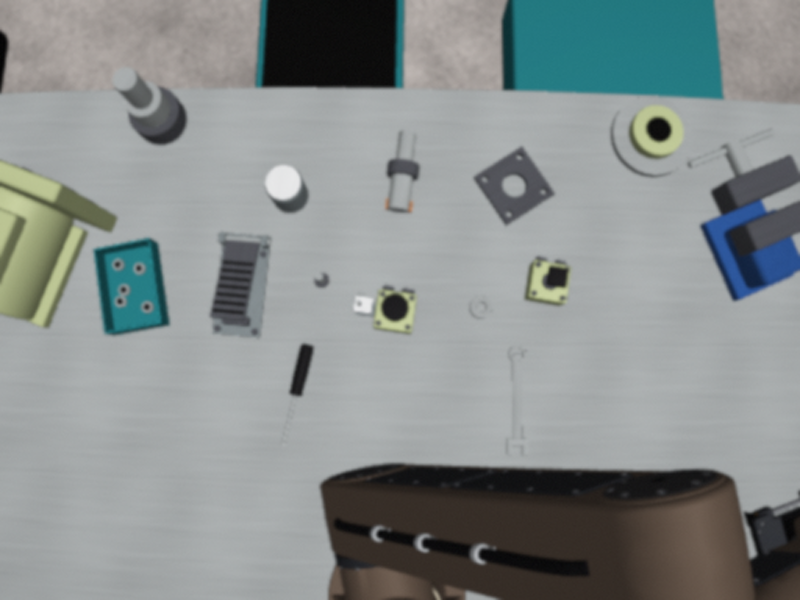

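The scene view shows the round knob at (387,266) with its tab at (414,268), and the treadle at (505,220) with its hinge at the right near the can. The top view has the knob at (395,306), the tab at (364,304) and the treadle with its hinge up at (243,240) and free end down at (230,320). I'll enlarge these next.

```bash
cat > h.py <<'E'
import numpy as np, cv2
from cell import eyes
def ray(m,uv):
    K=m["intrinsics"]; d=np.array([m["k1"],0,0,0.])
    p=cv2.undistortPoints(np.array([[uv]],float),K,d)[0,0]
    v=m["R"].T@np.array([p[0],p[1],1]); return -m["R"].T@m["t"], v/np.linalg.norm(v)
def plane(m,uv,z):
    o,v=ray(m,uv); return o+v*(z-o[2])/v[2]
def tri(*obs):
    A=np.zeros((3,3));b=np.zeros(3)
    for m,uv in obs:
        o,v=ray(m,uv);P=np.eye(3)-np.outer(v,v);A+=P;b+=P@o
    X=np.linalg.solve(A,b); res=[np.linalg.norm((np.eye(3)-np.outer(ray(m,u)[1],ray(m,u)[1]))@(X-ray(m,u)[0])) for m,u in obs]
    return X.round(1),np.round(res,1)
def proj(m,X):
    c=m["R"]@np.asarray(X,float)+m["t"]; s=c[:2]/c[2]; s=s*(1+m["k1"]*(s@s)); K=m["intrinsics"]
    return K[:2,:2]@s+K[:2,2]
E
python3 - <<'E'
from h import *
S=eyes.camera_model("scene");T=eyes.camera_model("top")
f=.64
K=plane(T,(395*f,306*f),115);print("knob top@115",K,"scene@115",plane(S,(387*f,266*f),115),tri((T,(395*f,306*f)),(S,(387*f,266*f))))
print("hinge",plane(T,(243*f,240*f),30),"free",plane(T,(232*f,320*f),85))
print("base corners",[plane(T,(u*f,v*f),5).round() for u,v in((219,236),(270,238),(212,333),(260,337))])
print("sq",plane(T,(556*f,277*f),115))
a=eyes.read_camera("scene")[150:182,224:288,::-1];b=eyes.read_camera("scene")[105:185,280:384,::-1]
t=eyes.read_camera("top")[175:225,220:280,::-1];u=eyes.read_camera("top")[140:220,130:180,::-1]
r=lambda i,w,h:cv2.resize(i,(w,h),interpolation=cv2.INTER_CUBIC)
c=np.vstack([np.hstack([r(eyes.read_camera("scene")[150:200,228:288,::-1],360,300),r(t,360,300)]),np.hstack([r(b,390,300),r(u,188,300),np.zeros((300,142,3),np.uint8)])])
cv2.imwrite("pics/c1.png",c)
E
```

```text
knob top@115 [510.41215752   9.42627775 115.        ] scene@115 [511.57969086  10.33123653 115.        ] (array([511. ,   9.9, 114.9]), array([0.7, 0.7]))
hinge [635.95889821 290.57794431  30.        ] free [484.40922062 291.86471725  85.        ]
base corners [array([648., 342.,   5.]), array([645., 245.,   5.]), array([466., 347.,   5.]), array([460., 257.,   5.])]
sq [ 564.00390245 -263.90437197  115.        ]
```

View pics/c1.png

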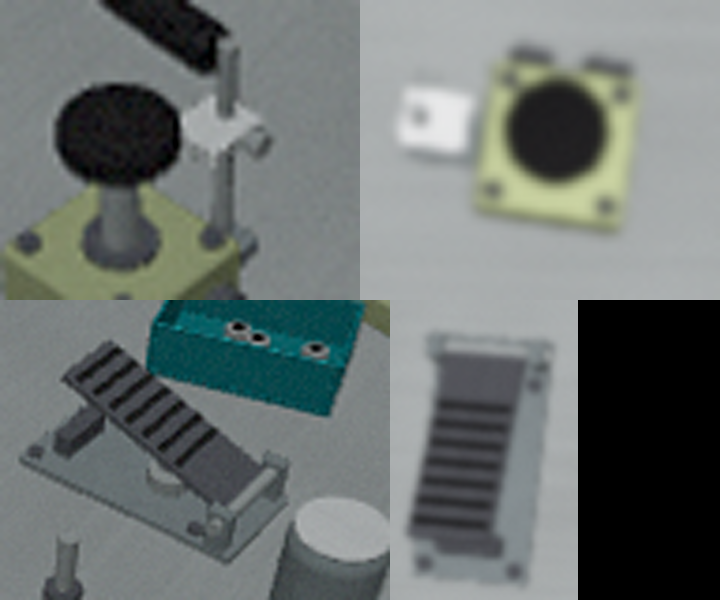

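The crop shows the knob and post clearly, with a white tab at about (232,195) in the top image. The treadle plate runs from the hinge at (155,155) to the free end at (146,203). I'll move in and squeeze the fingers shut for pressing.

```bash
python3 -m jog '{"dp":[[40,-25,0],[80,-50,0],[120,-75,0],[160,-100,0],[200,-125,0],[240,-150,0],[280,-175,0],[310,-195,0]],"twist":[3,6,10,13,16,17.6,17.6,17.6],"claw":[1,1,1,1,1,1,1,1]}'
python3 - <<'E'
from h import *
from cell import readout
s=readout.state();W=eyes.camera_model("wrist");print(s["eef_pos"],s["tcp_rot"],"cam",-W["R"].T@W["t"],W)
E
```

```text
t: 1.02
eef_pos: [405.8, -339.6, 214.8]
tcp_rot: [3.141, -0.0, 0.0]
ft_force: [-0.1, -0.7, -0.1]
opening: 0.498
[ 405.75993647 -339.57378669  214.81738132] [ 3.14124614e+00 -2.97526409e-04  1.72271977e-04] cam [ 480.80684146 -339.43194537  385.9283414 ] {'intrinsics': array([[269.34066321,   0.        , 252.61578452],
       [  0.        , 269.34066321, 188.94078412],
       [  0.        ,   0.        ,   1.        ]]), 'k1': 0.01790046809943267, 'R': array([[-2.82464763e-04, -9.99999901e-01,  3.45218693e-04],
       [-9.64326225e-01,  3.63773282e-04,  2.64716452e-01],
       [-2.64716552e-01, -2.58130369e-04, -9.64326231e-01]]), 't': array([-339.42933029,  361.61654103,  499.35073447])}
```

```bash
python3 -m jog '{"dp":[[10,-30,4],[20,-60,8],[32,-90,12],[44,-120,16],[56,-150,20],[68,-185,25],[80,-220,30],[85,-245,30]],"twist":[0,0,0,0,0,0,0,0],"claw":[1,1,1,1,1,1,1,1]}'
cat > snap.py <<'E'
import sys,pickle
from h import *
n=sys.argv[1]
W=eyes.camera_model("wrist");im=eyes.read_camera("wrist")
pickle.dump((W,im),open(n+".pkl","wb"));print(proj(W,[510,10,115]))
E
python3 snap.py w1
python3 -m jog '{"dp":[[0,-30,0],[0,-60,0],[0,-90,0],[0,-120,0],[0,-150,0],[0,-180,0],[0,-205,0],[0,-210,0]],"twist":[0,0,0,0,0,0,0,0],"claw":[1,1,1,1,1,1,1,1]}'
python3 snap.py w2
python3 - <<'E'
import pickle,cv2,numpy as np
from h import *
o=[]
for n in("w1","w2"):
    W,im=pickle.load(open(n+".pkl","rb"));u,v=proj(W,[510,30,105]).astype(int)
    u0=max(0,min(512-100,u-50));v0=max(0,min(384-100,v-50));print(n,u0,v0)
    o.append(cv2.resize(im[v0:v0+100,u0:u0+100,::-1],(400,400),interpolation=cv2.INTER_CUBIC))
cv2.imwrite("pics/w12.png",np.hstack(o))
E
```

```text
t: 1.68
eef_pos: [490.1, -93.7, 184.0]
tcp_rot: [-3.141, 0.001, 0.001]
ft_force: [0.7, -0.7, -0.1]
opening: 0.01
[138.94026514 177.37943322]
t: 2.4
eef_pos: [489.3, 116.6, 184.8]
tcp_rot: [-3.141, -0.0, 0.003]
ft_force: [-0.7, 0.1, -0.8]
opening: 0.004
[369.63730767 176.79191559]
w1 71 124
w2 294 124
```

View pics/w12.png

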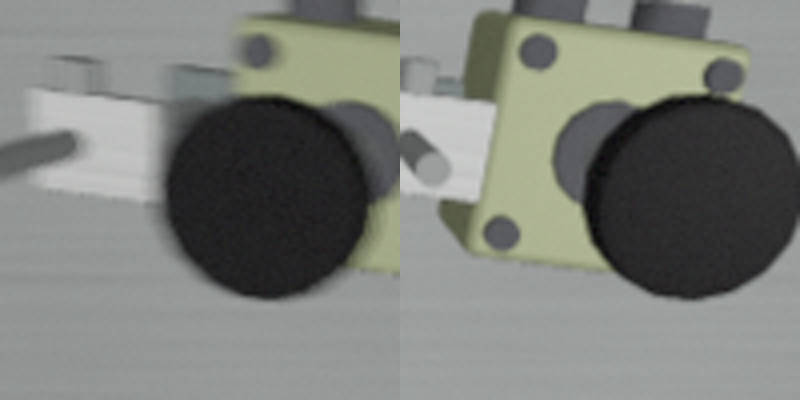

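Both views show the knob and tab, with the first slightly blurred. The tab's outer edge is at (30,88)–(38,185) in crop 1 and its inner edge at (495,108)–(478,200) in crop 2. I'll take a still, wider view here.

```bash
python3 snap.py w3
python3 - <<'E'
import pickle,cv2,numpy as np
W,im=pickle.load(open("w3.pkl","rb"))
cv2.imwrite("pics/w3.png",cv2.resize(im[130:220,270:410,::-1],(784,504),interpolation=cv2.INTER_CUBIC))
E
```

```text
[368.81440372 176.87916776]
```

View pics/w3.png

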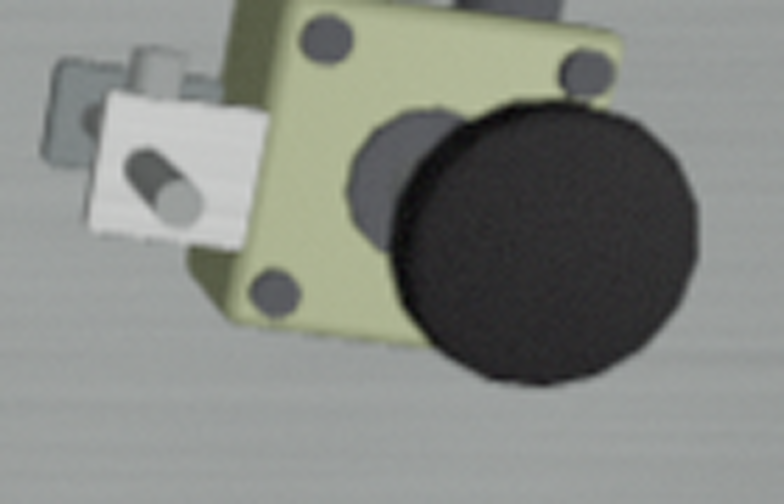

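The tab's top corners are at crop pixels (107,92), (268,112), (243,250) and (88,233), the post top at (180,203) and the knob top centre at about (550,243).

```bash
cat > fit.py <<'E'
import pickle
from h import *
from scipy.optimize import least_squares
def pts(p):
    x,y,a,h=p[:4]; ey=np.array([-np.sin(a),np.cos(a)]); ex=np.array([np.cos(a),np.sin(a)])
    f=lambda s,t,z:np.r_[np.array([x,y])+s*ex+t*ey,z]
    return dict(k=f(0,0,115),p=f(0,62,116),a=f(13,64,h),b=f(13,34,h),c=f(-13,34,h),d=f(-13,64,h))
c3=lambda x,y:((x+.5)/5.6-.5+270,(y+.5)/5.6-.5+130)
c1=lambda x,y:((x+.5)/4-.5+71,(y+.5)/4-.5+124)
M={n:pickle.load(open(n+".pkl","rb"))[0] for n in("w1","w3")}
O=[("w3","k",c3(550,243)),("w3","p",c3(180,203)),("w3","a",c3(107,92)),("w3","b",c3(268,112)),("w3","c",c3(243,250)),("w3","d",c3(90,234)),
   ("w1","k",c1(267,196)),("w1","a",c1(30,88)),("w1","d",c1(37,185))]
def run(O):
    def res(p):
        q=pts(p);r=[]
        for n,k,uv in O:
            m=dict(M[n]); m["t"]=m["t"]+p[4:7]*(n=="w3")+p[7:10]*(n=="w1"); r+=list(proj(m,q[k])-uv)
        return np.r_[r,p[4:]/2]
    return least_squares(res,[510,10,-.1,95]+[0]*6)
for o in(O,O[:6]):
    s=run(o);print(s.x.round(2));print(s.fun[:2*len(o)].reshape(-1,2).round(1).tolist())
E
python3 fit.py
python3 - <<'E'
from h import *
T=eyes.camera_model("top");S=eyes.camera_model("scene")
print([plane(T,uv,z).round() for uv,z in(((155,154.7),33),((146,203.5),88))])
print([plane(S,uv,z).round() for uv,z in(((280+85/3.75,105+60/3.75),88),((280+ (235+0)/3.75,105+190/3.75),35))])
E
```

```text
[ 5.1496e+02  1.4570e+01 -1.2000e-01  8.4520e+01 -1.2000e+00  1.1300e+00
 -1.9800e+00  1.2000e+00  1.2000e-01 -2.5600e+00]
[[-3.8, -0.3], [-5.7, -1.0], [2.5, 0.1], [3.6, 0.1], [3.3, 0.8], [1.6, 0.3], [-4.1, -0.6], [2.3, -0.4], [1.9, 1.2]]
[ 5.1305e+02  1.2700e+01 -9.0000e-02  6.0770e+01 -0.0000e+00  3.3000e-01
 -1.2100e+00  0.0000e+00  0.0000e+00  0.0000e+00]
[[-1.0, 0.9], [-2.8, 2.1], [1.6, 0.3], [0.3, -0.7], [1.1, -1.9], [1.6, -1.5]]
[array([632., 291.,  33.]), array([488., 298.,  88.])]
[array([493., 295.,  88.]), array([631., 285.,  35.])]
```

```bash
cat > fit2.py <<'E'
exec(open("fit.py").read().split("def run")[0])
# free: x,y,a,h, post dist, tab centre dist, tab half length, tab half width
def pts(p):
    x,y,a,h,dp,dt,L,B=p[:8]; ey=np.array([-np.sin(a),np.cos(a)]); ex=np.array([np.cos(a),np.sin(a)])
    f=lambda s,t,z:np.r_[np.array([x,y])+s*ex+t*ey,z]
    return dict(k=f(0,0,115),p=f(0,dp,116),j=f(0,dp,h),a=f(B,dt+L,h),b=f(B,dt-L,h),c=f(-B,dt-L,h),d=f(-B,dt+L,h))
O+=[("w3","j",c3(145,167)),("w1","j",c1(77,141))]
def res(p,O,fix):
    q=pts(p);r=[]
    for n,k,uv in O:
        m=dict(M[n]); m["t"]=m["t"]+p[8:11]*(n=="w3")+p[11:14]*(n=="w1"); r+=list(proj(m,q[k])-uv)
    pr=(p[4:8]-[62,49,15,13])/fix
    return np.r_[r,pr,p[8:]/2]
for fix in(.3,3,100):
  for o in (O,[q for q in O if q[0]=="w3"]):
    s=least_squares(lambda p:res(p,o,fix),[510,10,-.1,95,62,49,15,13]+[0]*6);print(fix,s.x.round(2),s.cost.round(1));print(s.fun[:2*len(o)].reshape(-1,2).round(1).tolist())
E
python3 fit2.py
```

```text
0.3 [ 5.146e+02  1.337e+01 -1.100e-01  8.261e+01  6.115e+01  5.038e+01
  1.526e+01  1.289e+01 -8.900e-01  8.600e-01 -1.070e+00  8.900e-01
 -6.000e-02 -1.850e+00] 59.0
[[-2.6, -0.2], [-3.3, -0.5], [1.9, 0.2], [3.2, 0.1], [3.1, 0.4], [1.1, -0.1], [-2.7, -0.4], [3.2, -0.3], [2.8, 0.9], [-2.4, -0.0], [-3.3, -0.1]]
0.3 [ 5.1298e+02  1.2050e+01 -9.0000e-02  6.3920e+01  6.1540e+01  4.9520e+01
  1.5100e+01  1.3170e+01 -0.0000e+00  8.0000e-02 -2.8000e-01  0.0000e+00
  0.0000e+00  0.0000e+00] 21.1
[[-0.7, 0.8], [-1.7, 2.0], [2.0, 0.3], [1.1, -0.6], [1.7, -1.4], [1.9, -1.0], [-3.6, -0.6]]
3 [ 5.1414e+02  1.1370e+01 -1.1000e-01  8.3340e+01  6.0650e+01  5.5450e+01
  1.4690e+01  1.2700e+01 -2.6000e-01  5.5000e-01 -8.0000e-02  2.6000e-01
 -4.8000e-01 -1.8000e-01] 3.9
[[-0.2, 0.0], [-0.0, -0.2], [0.0, 0.2], [0.2, 0.0], [0.2, -0.1], [-0.7, -0.5], [-0.3, -0.2], [0.6, -0.3], [0.3, 0.4], [0.6, 0.4], [-0.7, 0.2]]
3 [ 5.1366e+02  1.1810e+01 -1.0000e-01  7.8530e+01  6.0430e+01  5.4120e+01
  1.4670e+01  1.3080e+01 -0.0000e+00  9.0000e-02 -3.2000e-01  0.0000e+00
  0.0000e+00  0.0000e+00] 2.1
[[-0.4, 0.0], [-0.1, 0.4], [0.4, 0.1], [0.1, -0.4], [0.3, -0.2], [-0.1, -0.2], [-0.2, 0.2]]
100 [ 5.1407e+02  1.1110e+01 -1.1000e-01  8.3140e+01  6.0940e+01  5.5900e+01
  1.4650e+01  1.2710e+01 -1.2000e-01  5.0000e-01  1.8000e-01  1.2000e-01
 -5.2000e-01 -9.0000e-02] 1.4
[[0.1, 0.1], [0.0, -0.2], [-0.0, 0.2], [-0.0, -0.0], [0.0, -0.1], [-0.7, -0.5], [-0.1, -0.2], [0.5, -0.3], [0.2, 0.4], [0.6, 0.4], [-0.7, 0.2]]
100 [ 5.1362e+02  1.1340e+01 -1.1000e-01  8.0880e+01  6.0950e+01  5.5140e+01
  1.4560e+01  1.2990e+01 -0.0000e+00  0.0000e+00 -0.0000e+00  0.0000e+00
  0.0000e+00  0.0000e+00] 0.3
[[-0.0, 0.0], [-0.1, 0.1], [0.3, 0.1], [-0.0, -0.3], [0.1, -0.1], [-0.3, -0.2], [0.1, 0.3]]
```

The tab top is at z ≈ 83 mm (about 32 mm of travel) with the knob at (514,11), and the treadle pad at about (518,295). Next the treadle.

```bash
python3 -m jog '{"dp":[[5,-30,0],[10,-60,0],[15,-90,0],[20,-120,20],[24,-150,40],[27,-178,60],[27,-178,80],[27,-178,80]],"twist":[0,0,0,0,0,0,0,0],"claw":[1,1,1,1,1,1,1,1]}'
python3 -m jog '{"dp":[[0,0,8],[0,0,16],[0,0,24],[0,0,32],[0,0,38],[0,0,44],[0,0,50],[0,0,50]],"twist":[0,0,0,0,0,0,0,0],"claw":[1,1,1,1,1,1,1,1]}'
```

```text
t: 3.17
eef_pos: [515.2, 291.0, 101.0]
tcp_rot: [3.139, 0.005, 0.001]
ft_force: [-1.3, -0.3, -1.4]
opening: 0.007
t: 3.83
eef_pos: [516.3, 291.2, 54.7]
tcp_rot: [-3.142, 0.0, -0.0]
ft_force: [-3.6, -0.7, 9.8]
opening: 0.008
```

```bash
python3 -m jog '{"dp":[[0,0,5],[0,0,10],[0,0,14],[0,0,16],[0,0,18],[0,0,19],[0,0,20],[0,0,20]],"twist":[0,0,0,0,0,0,0,0],"claw":[1,1,1,1,1,1,1,1]}'
```

```text
t: 4.5
eef_pos: [515.7, 291.3, 37.8]
tcp_rot: [-3.141, 0.0, -0.0]
ft_force: [-13.0, -3.2, 37.1]
opening: 0.005
```

37 N against the 13 N needed means it is on its stop. I'll hold briefly, then release.

```bash
python3 -m jog '{"dp":[[0,0,1],[0,0,1],[0,0,1]],"twist":[0,0,0],"claw":[1,1,1]}'
python3 -m jog '{"dp":[[0,0,-8],[0,0,-18],[0,0,-28],[0,0,-38],[0,0,-48],[0,0,-60],[0,0,-80],[0,0,-110]],"twist":[0,0,0,0,0,0,0,0],"claw":[1,1,1,1,1,1,1,1]}'
python3 - <<'E'
from h import *
b=eyes.read_camera("scene")[105:185,280:384,::-1]
cv2.imwrite("pics/t2.png",cv2.resize(b,(520,400),interpolation=cv2.INTER_CUBIC))
E
```

```text
t: 4.75
eef_pos: [515.7, 291.4, 37.7]
tcp_rot: [-3.141, -0.0, -0.0]
ft_force: [-17.4, -2.9, 47.2]
opening: 0.001
t: 5.42
eef_pos: [515.8, 290.7, 143.0]
tcp_rot: [3.14, 0.003, -0.0]
ft_force: [0.3, 0.1, -1.0]
opening: 0.004
```

View pics/t2.png

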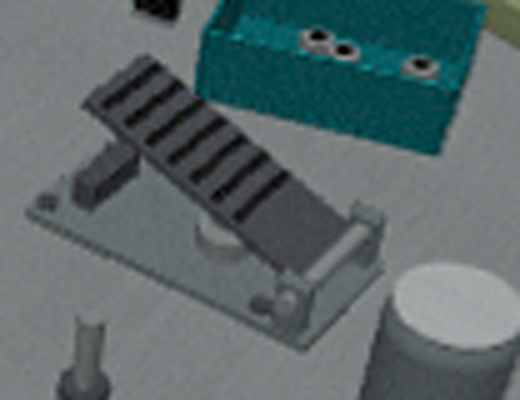

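The treadle height held at 37.7 mm while the force rose from 37 to 47 N, so it was on its stop. The picture shows the plate back up, free end at about (115,80). Now the knob.

```bash
python3 -m jog '{"dp":[[0,35,-5],[0,70,-5],[0,105,-5],[-2,140,-5],[-4,175,-5],[-6,210,-5],[-7,245,-5],[-7,279,-5]],"twist":[0,0,0,0,0,0,0,0],"claw":[1,1,1,1,1,1,1,1]}'
python3 -m jog '{"dp":[[0,1,10],[0,1,16],[0,1,22],[0,1,26],[0,1,26]],"twist":[0,0,0,0,0],"claw":[1,1,1,1,1]}'
```

```text
t: 6.13
eef_pos: [509.1, 10.5, 149.0]
tcp_rot: [3.141, -0.001, -0.0]
ft_force: [0.5, -1.1, -0.0]
opening: 0.006
t: 6.55
eef_pos: [509.2, 12.8, 121.7]
tcp_rot: [-3.141, 0.001, 0.002]
ft_force: [0.2, -1.0, 0.3]
opening: 0.003
```

```bash
for i in 1; do python3 -m jog '{"dp":[[0,2,3],[0,2,5],[0,2,5],[0,2,5]],"twist":[0,0,0,0],"claw":[1,1,1,1]}'; done
python3 -m jog '{"dp":[[0,0,2],[0,0,3],[0,0,3],[0,0,3]],"twist":[0,0,0,0],"claw":[1,1,1,1]}'
python3 -m jog '{"dp":[[0,0,4],[0,0,8],[0,0,12],[0,0,15],[0,0,18],[0,0,18],[0,0,18]],"twist":[0,0,0,0,0,0,0],"claw":[1,1,1,1,1,1,1]}'
```

```text
t: 6.88
eef_pos: [509.6, 10.1, 117.6]
tcp_rot: [3.142, 0.0, 0.001]
ft_force: [0.3, 0.4, -0.0]
opening: 0.003
t: 7.22
eef_pos: [509.7, 9.9, 114.9]
tcp_rot: [3.142, -0.001, 0.001]
ft_force: [-0.5, 1.8, 5.5]
opening: 0.004
t: 7.8
eef_pos: [509.8, 9.9, 97.1]
tcp_rot: [3.142, -0.001, 0.001]
ft_force: [-1.3, 0.2, 8.4]
opening: 0.005
```

```bash
python3 -m jog '{"dp":[[0,0,3],[0,0,6],[0,0,9],[0,0,11],[0,0,13],[0,0,13],[0,0,13]],"twist":[0,0,0,0,0,0,0],"claw":[1,1,1,1,1,1,1]}'
python3 snap.py w4
python3 - <<'E'
import pickle,cv2,numpy as np
from h import *
W,im=pickle.load(open("w4.pkl","rb"));u,v=proj(W,[514,35,84]).astype(int);print(u,v,proj(W,[514,10,84]))
u0,v0=u-55,min(v-50,384-100);print(u0,v0)
a=cv2.resize(im[v0:v0+100,u0:u0+110,::-1],(440,400),interpolation=cv2.INTER_CUBIC)
b=cv2.resize(eyes.read_camera("scene")[150:200,240:285,::-1],(360,400),interpolation=cv2.INTER_CUBIC)
cv2.imwrite("pics/w4.png",np.hstack([a,b]))
E
```

```text
t: 8.38
eef_pos: [509.8, 9.9, 84.3]
tcp_rot: [3.142, -0.001, 0.001]
ft_force: [-2.0, 2.2, 11.1]
opening: 0.001
[252.60819288 249.71388425]
215 222 [252.61023385 222.51013104]
160 172
```

View pics/w4.png

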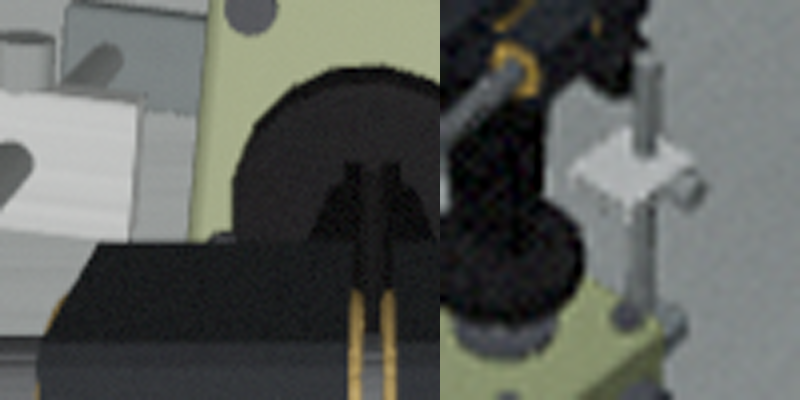

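In the wrist crop the tab's inner edge runs (140,100)–(128,243). In the scene crop its corners are at (572,165), (628,195), (693,160) and (627,128). I'll triangulate the tab with all the views.

```bash
cat > fit3.py <<'E'
exec(open("fit.py").read().split("def run")[0])
M["w4"]=pickle.load(open("w4.pkl","rb"))[0]
for n in("scene","top"): M[n]=eyes.camera_model(n)
c4=lambda x,y:((x+.5)/4-.5+160,(y+.5)/4-.5+172)
cs=lambda x,y:((x-440+.5)/8-.5+240,(y+.5)/8-.5+150)
ct=lambda x,y:((x-360+.5)/6-.5+220,(y+.5)/6-.5+175)
c0=lambda x,y:((x+.5)/6-.5+228,(y+.5)/6-.5+150)
O=[o for o in O if o[1] in"abcd"]+[("w4","b",c4(140,101)),("w4","c",c4(128,243)),
 ("scene","a",cs(693,160)),("scene","b",cs(628,195)),("scene","c",cs(572,165)),("scene","d",cs(627,128)),
 ("top","a",ct(402,86)),("top","b",ct(474,90)),("top","c",ct(468,156)),("top","d",ct(396,150))]
for k in "abcd":
    print(k,*tri(*[(M[n],uv) for n,kk,uv in O if kk==k]),[n for n,kk,uv in O if kk==k])
for drop in(None,"scene","top","w3","w1","w4"):
    o=[q for q in O if q[0]!=drop]; cams=list(M)
    def res(p):
        x,y,a,h=p[:4];e=np.array([np.cos(a),np.sin(a)]);f=np.array([-np.sin(a),np.cos(a)]);g=dict(a=(13,15),b=(13,-15),c=(-13,-15),d=(-13,15));r=[]
        for n,k,uv in o:
            m=dict(M[n]);i=cams.index(n);m["t"]=m["t"]+p[4+3*i:7+3*i]
            r+=list(proj(m,np.r_[np.array([x,y])+g[k][0]*e+g[k][1]*f,h])-uv)
        return np.r_[np.array(r)/.7,p[4:]/1.5]
    s=least_squares(res,[515,60,-.1,85]+[0]*15);C=np.linalg.inv(s.jac.T@s.jac)
    print(drop,s.x[:4].round(2),"sd h",C[3,3]**.5,"cost",s.cost)
E
python3 fit3.py
```

```text
a [532.9  80.2  79.9] [1.3 2.5 2.4 1.5] ['w3', 'w1', 'scene', 'top']
b [530.1  49.2  83.3] [1.8 1.9 2.5 0.9] ['w3', 'w4', 'scene', 'top']
c [503.3  52.6  79.3] [1.3 1.3 1.8 3.6] ['w3', 'w4', 'scene', 'top']
d [506.2  82.8  77.6] [1.9 4.4 2.  3.4] ['w3', 'w1', 'scene', 'top']
None [ 5.1874e+02  6.6340e+01 -1.1000e-01  8.0190e+01] sd h 1.6920328859035438 cost 13.093448164406777
scene [ 5.191e+02  6.650e+01 -1.100e-01  8.020e+01] sd h 2.0872422292153923 cost 8.080506293843255
top [ 5.1943e+02  6.6270e+01 -1.2000e-01  8.0810e+01] sd h 1.805145927020993 cost 8.301874461391359
w3 [ 5.1861e+02  6.6410e+01 -1.2000e-01  8.0400e+01] sd h 2.0997821463072635 cost 12.008182530707034
w1 [ 5.1803e+02  6.6000e+01 -1.1000e-01  7.9180e+01] sd h 1.8910904651690923 cost 10.62622864589044
w4 [ 5.1847e+02  6.6450e+01 -1.1000e-01  8.0160e+01] sd h 1.8308079077231567 cost 12.169013493202275
```

```bash
python3 - <<'E'
import pickle,cv2,numpy as np
from h import *
W,im=pickle.load(open("w4.pkl","rb"));print(proj(W,[521,72,116]),proj(W,[521,72,81]))
cv2.imwrite("pics/w4b.png",cv2.resize(im[160:260,100:220,::-1],(720,600),interpolation=cv2.INTER_CUBIC))
E
```

```text
[141.82772047 232.93736764] [162.16270466 211.37090975]
```

View pics/w4b.png

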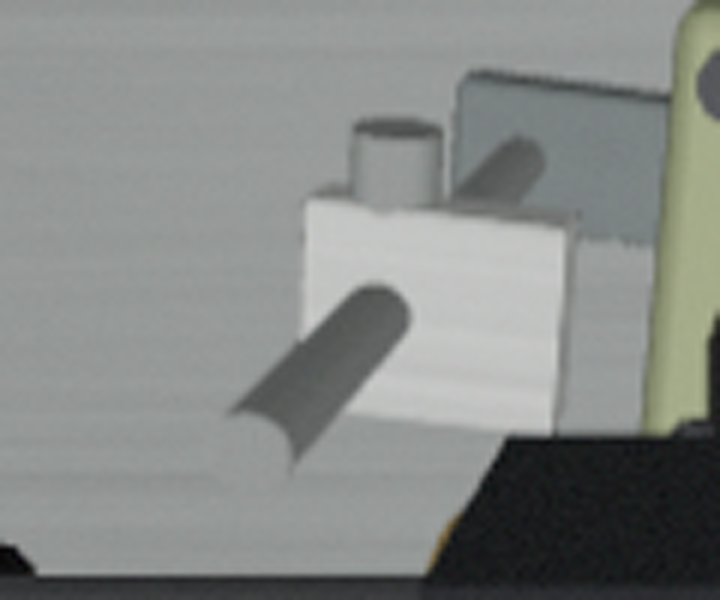

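Here the post top is centred at about (248,455) and the post meets the tab at (374,321). That parallax gives a tab height of about 80 mm, and the multi-view fits gave 80–81, so I'll aim for 80.5 mm.

```bash
python3 - <<'E'
import pickle
from h import *
from scipy.optimize import least_squares
W,_=pickle.load(open("w4.pkl","rb"))
for dz in(-2,0,2):
    m=dict(W);m["t"]=W["t"]-W["R"]@[0,0,dz]
    s=least_squares(lambda p:np.r_[proj(m,[p[0],p[1],116])-[140.9,235.4],proj(m,[p[0],p[1],p[2]])-[161.9,213.1]],[520,72,85]);print(dz,s.x.round(1),s.fun.round(2))
E
python3 -m jog '{"dp":[[0,0,1],[0,0,2],[0,0,3],[0,0,3.8],[0,0,3.8],[0,0,3.8],[0,0,3.8],[0,0,3.8]],"twist":[0,0,0,0,0,0,0,0],"claw":[1,1,1,1,1,1,1,1]}'
python3 snap.py w5
python3 - <<'E'
import pickle,cv2,numpy as np
from h import *
W,im=pickle.load(open("w5.pkl","rb"))
cv2.imwrite("pics/w5.png",cv2.resize(im[150:250,110:290,::-1],(800,444),interpolation=cv2.INTER_CUBIC))
E
```

```text
-2 [520.4  71.7  80.6] [ 0.06  0.06 -0.07 -0.07]
0 [519.5  72.6  80.1] [ 0.06  0.06 -0.07 -0.07]
2 [518.5  73.5  79.6] [ 0.06  0.06 -0.07 -0.07]
t: 9.15
eef_pos: [509.8, 9.9, 80.6]
tcp_rot: [3.142, -0.001, 0.001]
ft_force: [-2.5, 1.5, 11.2]
opening: 0.006
[252.60935393 252.83800011]
```

View pics/w5.png

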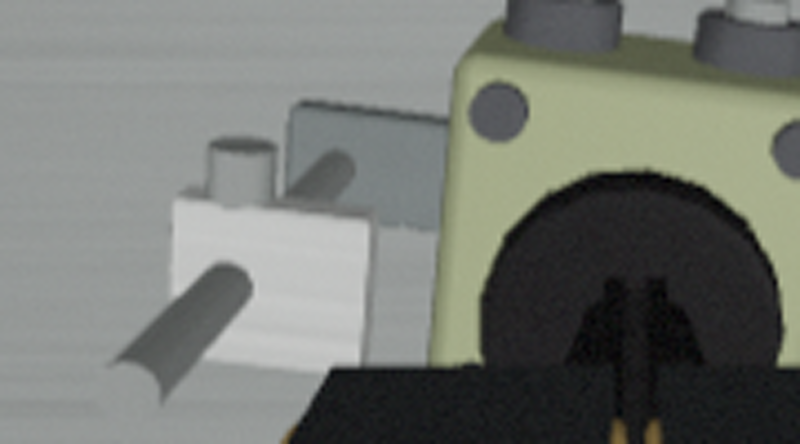

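The final view shows the knob disc spanning 482–780 and the tab's back edge from (172,197) to (370,212). I'll cross-check with a joint fit over the two still wrist views, w3 and w5.

```bash
python3 - <<'E'
exec(open("fit.py").read().split("def run")[0])
from itertools import product
M["w5"]=pickle.load(open("w5.pkl","rb"))[0];M["w4"]=pickle.load(open("w4.pkl","rb"))[0]
q=4.4444;c5=lambda x,y:((x+.5)/q-.5+110,(y+.5)/q-.5+150);cb=lambda x,y:((x+.5)/6-.5+100,(y+.5)/6-.5+160)
O=[("w3","a",c3(107,92)),("w3","b",c3(268,112)),("w3","p",c3(180,203)),("w3","j",c3(145,167)),
("w5","a",c5(172,197)),("w5","b",c5(370,212)),("w5","j",c5(225,289)),
("w4","a",cb(306,197)),("w4","b",cb(568,226)),("w4","p",cb(248,455)),("w4","j",cb(374,321))]
def run(O,pl):
    def res(p):
        ax,ay,bx,by,px,py,h=p[:7];P=dict(a=(ax,ay,h),b=(bx,by,h),p=(px,py,116),j=(px,py,h));r=[]
        for n,k,uv in O:
            m=dict(M[n]);m["t"]=m["t"]+p[7:10];r+=list((proj(m,P[k])-uv)/.5)
        return np.r_[r,p[7:]/1.5,((ax-bx)**2+(ay-by)**2)**.5/pl-30/pl]
    s=least_squares(res,[533,80,530,50,520,72,82,0,0,0]);C=np.linalg.inv(s.jac.T@s.jac);return s.x.round(1),C[6,6]**.5,s.cost
for pl in(.5,100):
    print(*run(O,pl)); print(*run([o for o in O if o[1] in"ab"],pl)); print(*run([o for o in O if o[1] in"pj"],.5)[0:2])
E
```

```text
[ 5.342e+02  7.910e+01  5.312e+02  4.970e+01  5.199e+02  7.230e+01
  7.950e+01  0.000e+00  2.000e-01 -7.000e-01] 0.5967922805539955 8.134235761270281Traceback (most recent call last):
  File "<stdin>", line 16, in <module>
  File "<stdin>", line 14, in run
    ainv = _umath_linalg.inv(a, signature=signature)
    raise LinAlgError("Singular matrix")
numpy.linalg.LinAlgError: Singular matrix
```

The joint fit gives 79.5 ± 0.6 mm and the earlier estimates lie between 79 and 83 mm, with one early outlier at 84.5. At 80.6 mm the knob is near the middle, so I'm handing in.

```bash
python3 - <<'E'
from cell import readout, job_done
s=readout.state();print(s["t"],s["eef_pos"],s["ft_force"],abs(s["qvel"]).max());print(job_done())
E
```

```text
9.2 [509.76808691   9.89629569  80.62458591] [-1.92295792  1.54751525 11.78819032] 0.0012232480876224665
the job is handed in; nothing more can be done
None
```

The job is handed in at 9.2 s of the 45 s allowed. The simulator gives no verdict, so everything below is from my own checks.

- **Treadle:** I pushed it down with the shut fingers. The height held at 37.7 mm while the force rose from 37 to 47 N, so it was on its stop. A picture after release showed the plate back up.
- **Round knob:** I touched it at 115 mm and pressed it to 80.6 mm, about 34 mm of travel against the 43 mm limit. At hand-in the arm was at rest and still pressing with about 12 N.
- **Index tab height:** My better estimates were 79.5 ± 0.6 mm (joint fit over the still wrist views), 80.1 mm (post parallax) and 80.2 mm (fit over all the cameras). An earlier fit using a slightly blurred picture gave about 83 mm, still within the 4 mm tolerance.

**Disagreements:**
- Fits that held the tab and post to the stated distances matched the pictures poorly. They gave tab heights from 61 to 84.5 mm, so I discarded them.
- The images put the tab's centre about 55 mm from the knob's axis, not the stated 49 mm.
- One attempt to redo the last fit with fewer points failed on a singular matrix, and I did not repeat it.

I did not go near the square plunger, and nothing in the pictures looked disturbed. I did not re-measure the bystanders.

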